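Brush the crusts into the crumb tray and shut it

ROBOT

A 6-joint arm with a two-finger parallel gripper is mounted at the origin on the work surface. World frame = base frame: x ahead of the robot, y to its left, z up, the work surface at z = 0. Lengths are in m, angles in rad, forces in N, time in s.
With the tool pointing down it reaches from about 0.275 to 0.725 m from the base axis. Payload 5.6 kg.
Tool frame: the origin (TCP) lies on the centre line of the jaws, within the pads' length; the fingertips stand 19 mm ahead of it and the grasp point (between the pads) is the TCP; z points along the fingers, y is the line along which they close (so a half turn about z gives the same grasp; the last joint's range is limited). The gripper opens to 85 mm and grips with 20 to 120 N. Pads are 22 mm wide; open, the fingers measure 114 mm over their backs; the gripper's body (76 mm by 85 mm) begins 54 mm behind the grasp point. The pads swing forward as they close: fully open they stand 13 mm farther back than shut.
Start: joints at [0.285, 0.255, 0.108, 0, -1.424, -0.285], TCP at [0.55, 0, 0.218] pointing down, gripper open.
Joint ranges: [-2.95, 2.95], [-1.21, 1.97], [-1.09, 1.5], [-2.87, 1.71], [-2.94, -0.07], [-3.05, 3.05]. Speed limits (rad/s): [2.57, 2.57, 3.14, 3.14, 3.14, 3.14].

INTERFACE

Orientations are given as a unit quaternion [w, x, y, z].
In Python, from plant import readout, cams, job gives the robot as it stands.
- The arm moves only by the tool play_rows, never from a script. Its argument "series" is a list of rows, each a list of 2 entries, a list of its own where there are three numbers: the shift along the tool's x, y, z in m, then the turn, a rotation vector about the tool's x, y, z in rad. A call has 1 to 10 rows; each row is the pose to reach, as a shift and turn from the pose commanded when the call began, along the tool's axes at that moment; what a row does not reach only later rows make up. A row lasts 1/10 s, in which the tool goes at most 50 mm and 8.59 degrees, less where a joint would pass 70% of its speed; a pose out of reach is approached as far as the arm can. A call with a gripper value outside its range is refused whole. "grip" is the finger opening in m, from 0 to 0.0854, set as the call begins (left out, the last holds). The fingers move at their own pace and stop on an object; "newtons" is the grip in N (left out, the last holds). Time passes only in rows, so rows that repeat a pose let the fingers close. It gives the time, the measured TCP pose, the force, the opening and the grip force at its end, in the units of the state.
- readout.observe(): the state, without advancing time (a new reading comes with each control period).
- cams.snapshot(name): name is "scene" or "side" or "wrist"; returns the picture (480x640x3 uint8, red, green, blue); there is no depth.
- cams.camera_info(name): a dict with "intrinsics" (3x3 intrinsics, pixels), "rvec" (rotation vector, rad) and "tvec" (3), from world to camera coordinates, as OpenCV has them. Camera axes: x right, y down, z forward; pixel columns grow to the right and rows downward; lengths in m; the calibration is good to about 2 mm. A picture is of the moment at which its call begins: read the wrist's pose just before it. camera_info takes no time and is no camera call; for the wrist camera it gives the pose at the moment of the call.
- job.sign_off(): hands the job in; it is judged then, once.
The state is a dict: "clock": time; "qpos": joint angles; "joint_velocities": joint speeds; "joint_torque": joint torques, N m; "ee_pos": TCP position; "ee_rot": TCP orientation; "wrist_force": force on the tool from outside, world axes, zero at the start; "torque": the same for the moment, N m; "grip_width": opening from 0.0 (shut) to 1.0 (fully open); "finger_force": force on a finger pad.
Only numpy, scipy, OpenCV 4.12 (cv2) and the standard library are available. Lean on these libraries where they do the work, as an engineer would, in place of code of your own. Each camera call takes 0.05 s, during which the arm holds its last target. There are 200 camera calls.

TASK

Clear the bread board: with the fingertips brush the five bread crusts along the board and over its open end, so that they all drop into the crumb tray that stands pulled out beneath it, then push the tray fully home under the board. Sweep the crusts, do not pick up or lift any, and leave the half loaf, the little jam jar and the butter dish where they stand.

Things in the scene. Friction and masses are not known exactly. Their poses are not given: they have to be found in the camera images.
- board: wooden bread board on a box frame, fixed to the table, 260 (its x) x 400 (its y) mm; flat top face 85 mm above the table. Origin: centre of the board at table height; z up. Its +y end is open: no rim there, and the board's edge is at y = +200 mm. The other three sides carry a rim 8 mm high and 10 mm wide. Below the top (underside at 67 mm) is the bay of the tray, open at the +y end.
- tray (a joint): how far (m) the crumb tray is pulled out of the board's open end, along the board's +y: 0 = fully home, front flush with the board's end; 0.14 = the stop. It slides with about 1.5 N of friction plus slight damping and stays where it is left; at the start it is 115 to 138 mm out.
- tray_floor (a point): centre of the tray's steel floor, 6 mm above the table, moving with the tray; axes parallel to the board's. Inside, the tray is 224 (x) x 366 (y) mm, steel walls 45 mm above the table at the sides and back, wooden front 58 mm above the table. The part that is pulled out beyond the board's end is open above; the rest is under the board.
- tray_front (a point): middle of the outer (+y) face of the tray's wooden front, 30 mm above the table; the front is 232 mm wide (x), 12 mm thick, from 3 to 58 mm above the table. Push it towards the board's -y to shut the tray. Axes parallel to the board's.
- crust0: one of five bread crust ends lying on the board: a rounded brown crust along one long side of a pale crumb block, 38 (its x) x 27 (y) x 18 mm high, 10 to 16 g, slides on the wood, does not roll. Origin: centre of its underside as it lies at the start (it may tumble when it drops).
- crust1: one of five bread crust ends lying on the board: a rounded brown crust along one long side of a pale crumb block, 38 (its x) x 27 (y) x 18 mm high, 10 to 16 g, slides on the wood, does not roll. Origin: centre of its underside as it lies at the start (it may tumble when it drops).
- crust2: one of five bread crust ends lying on the board: a rounded brown crust along one long side of a pale crumb block, 38 (its x) x 27 (y) x 18 mm high, 10 to 16 g, slides on the wood, does not roll. Origin: centre of its underside as it lies at the start (it may tumble when it drops).
- crust3: one of five bread crust ends lying on the board: a rounded brown crust along one long side of a pale crumb block, 38 (its x) x 27 (y) x 18 mm high, 10 to 16 g, slides on the wood, does not roll. Origin: centre of its underside as it lies at the start (it may tumble when it drops).
- crust4: one of five bread crust ends lying on the board: a rounded brown crust along one long side of a pale crumb block, 38 (its x) x 27 (y) x 18 mm high, 10 to 16 g, slides on the wood, does not roll. Origin: centre of its underside as it lies at the start (it may tumble when it drops).
- loaf: half loaf of brown bread standing on the board near its closed (-y) end, 110 (x) x 88 (y) x 66 mm high, 350 g, loose. Origin: centre of its underside. Leave alone.
- jam_jar: small full jam jar with a steel cap standing on the board at one long side, 48 mm across, 55 mm high, about 120 g, loose. Origin: centre of its underside. Leave alone.
- butter_dish: lidded white ceramic butter dish on the table to the left, beyond the pulled-out tray, 122 x 182 mm, 114 mm high over the knob, loose. Origin: centre of its underside. Leave alone.

How it is judged:
By the outcome, as a careful person would: the job done as asked, in the order asked, and still so for the second after the job is handed in, with the robot touching nothing.
It also fails if it takes over 67 s, if anything falls off the work surface, if the arm or the gripper's body presses on something with over 40 N, if the wrist force passes 120 N, or if a joint passes its speed limit or range.

## Working session

There is one attempt and no reset: what is moved stays moved. The work goes in short steps, Python scripts to look and compute and a tool call to move; the robot and the scene stay as the last step left them, time stands still between calls to the robot, and variables do not carry over. Pictures are saved under pics/ and viewed, at most 10 in all, crops included, and the job is handed in when it is done.

Besides the shell and the picture viewer there is one more tool, called by a JSON object that holds its "api" and its "payload", one argument or row to a line. play_rows: Moves the arm, as the interface text tells. Its arguments: {"type":"object","properties":{"series":{"type":"array","items":{"type":"array"}},"grip":{"type":"number"},"newtons":{"type":"number"}},"required":["series"]}

```bash
mkdir -p pics; cat > h.py <<'E'
import numpy as np, cv2
from plant import readout, cams, job
def snap(n,f):
    im=cams.snapshot(n); cv2.imwrite('pics/'+f,im[:,:,::-1]); return im
def ray(n,px,z,info=None):
    c=info or cams.camera_info(n); K=np.array(c['intrinsics']);R=cv2.Rodrigues(np.array(c['rvec'],float))[0];t=np.array(c['tvec'],float).ravel()
    out=[]
    for u,v in px:
        d=R.T@np.linalg.inv(K)@np.array([u,v,1.]);o=-R.T@t
        out.append(o+d*(z-o[2])/d[2])
    return np.array(out)
def proj(n,P):
    c=cams.camera_info(n)
    return cv2.projectPoints(np.array(P,float),np.array(c['rvec'],float),np.array(c['tvec'],float),np.array(c['intrinsics']),None)[0][:,0]
E
python3 - <<'E'
from h import *
print(readout.observe())
snap('scene','a.png');snap('side','b.png')
for n in('scene','side','wrist'):
    c=cams.camera_info(n);R=cv2.Rodrigues(np.array(c['rvec'],float))[0];print(n,-R.T@np.ravel(c['tvec']))
E
```

```text
{'clock': 0.0, 'qpos': array([ 2.84608374e-01,  2.55748743e-01,  1.06998795e-01, -4.64691651e-04,
       -1.42391113e+00, -2.84622221e-01]), 'joint_velocities': array([-0.00175037,  0.00100168, -0.00108292,  0.00236723, -0.00018727,
       -0.00168144]), 'joint_torque': array([-4.48901856e-04, -3.86631560e+01,  2.37934113e+01,  5.36471218e+00,
       -6.25866101e-03, -4.57470776e-06]), 'ee_pos': array([5.49472805e-01, 5.68147024e-05, 2.16894169e-01]), 'ee_rot': array([-7.07550467e-04, -7.07077362e-01,  7.07135547e-01,  6.49237693e-04]), 'wrist_force': array([-0.33746866, -0.05093251, -0.82591708]), 'torque': array([-0.02581489, -0.00261792, -0.00077926]), 'finger_force': 0.0, 'grip_width': 1.0017578105126863}
scene [ 1.09788386 -0.13386692  0.93622427]
side [ 0.3067864  -0.6561188   0.90747503]
wrist [ 0.54919675 -0.06666927  0.37356631]
```

View pics/a.png

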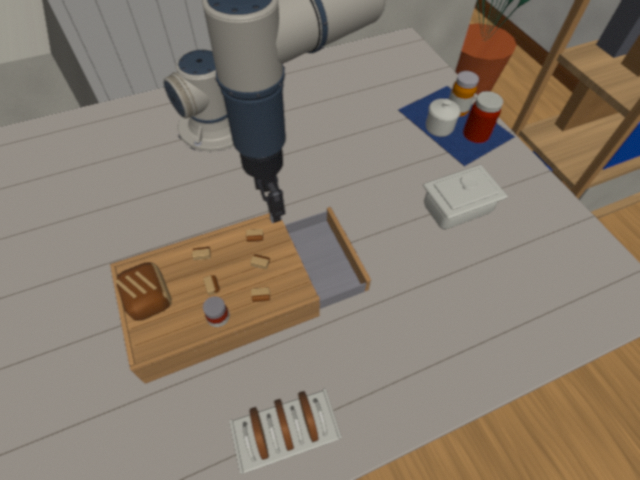

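View pics/b.png

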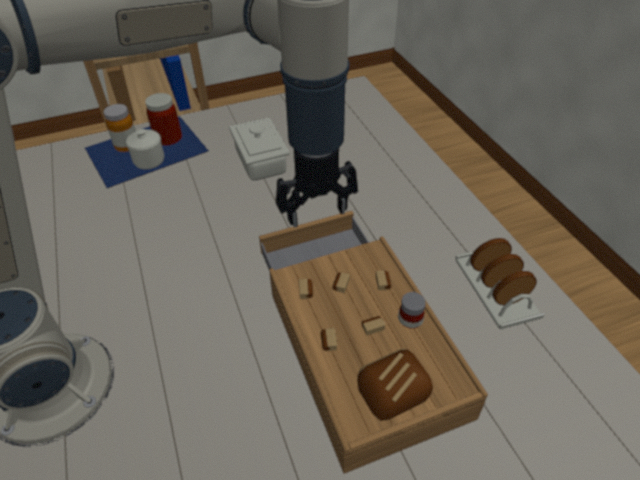

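Both pictures show the open end and the pulled-out tray towards world +y. The crusts are in scene at (201,252), (255,236), (260,261), (211,285) and (261,295). The loaf is at (143,290), the jar at (215,311), and the side view agrees. I'll enlarge both for measuring.

```bash
python3 - <<'E'
import cv2
a=cv2.imread('pics/a.png')[200:390,100:380];cv2.imwrite('pics/a2.png',cv2.resize(a,None,fx=2.85,fy=2.85,interpolation=cv2.INTER_CUBIC))
a=cv2.imread('pics/b.png')[205:475,250:500];cv2.imwrite('pics/b2.png',cv2.resize(a,None,fx=2.2,fy=2.2,interpolation=cv2.INTER_CUBIC))
E
```

```text
(no output)
```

View pics/a2.png

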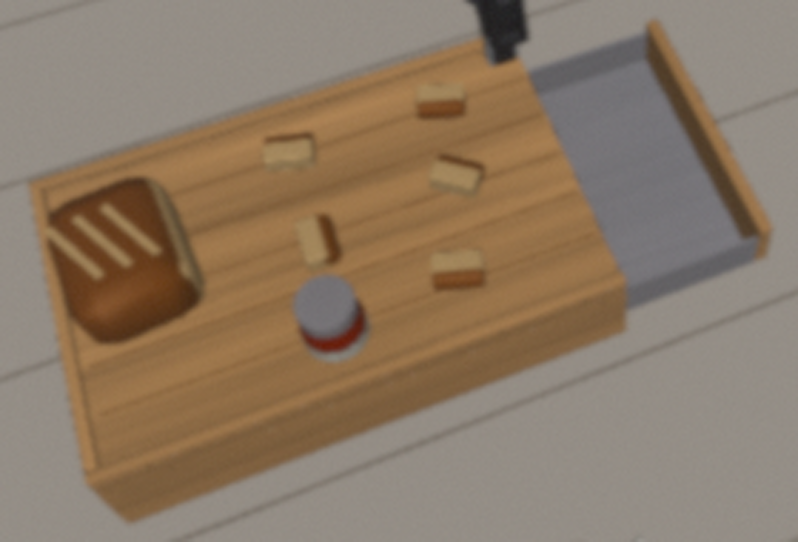

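View pics/b2.png

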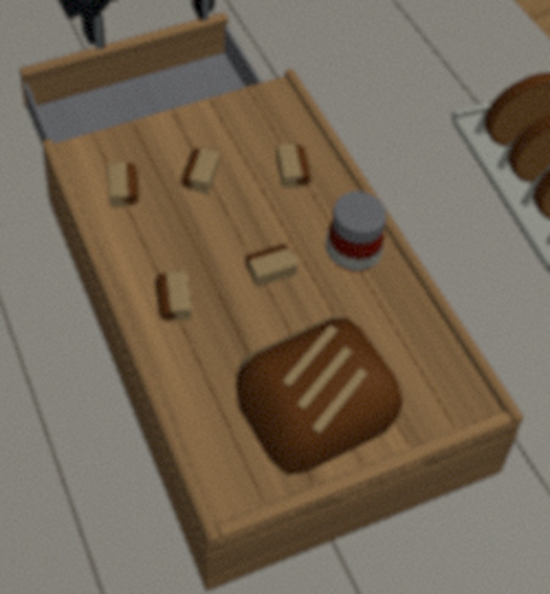

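```bash
cat >> h.py <<'E'
A=lambda p:np.array(p)/2.85+[100,200]
B=lambda p:np.array(p)/2.2+[250,205]
def board(P,o,th):
    c,s=np.cos(th),np.sin(th); return (np.array(P)[:,:2]-o)@np.array([[c,-s],[s,c]])
E
python3 - <<'E'
from h import *
np.set_printoptions(precision=4,suppress=True)
ca=ray('scene',A([[32,184],[92,472],[625,278]]),.093)[:,:2]
cb=ray('side',B([[208,540],[520,418],[291,72],[45,140]]),.093)[:,:2]
print(ca,cb)
from scipy.optimize import least_squares
L=[[-.13,-.2],[.13,-.2],[.13,.2]];L2=[[-.13,-.2],[.13,-.2],[.13,.2],[-.13,.2]]
def w(p,L): c,s=np.cos(p[2]),np.sin(p[2]); return np.array(L)@np.array([[c,s],[-s,c]])+p[:2]
f=lambda p:np.r_[(w(p,L)-ca).ravel(),(w(p,L2)-cb).ravel()]
r=least_squares(f,[.55,-.2,0]);o=r.x[:2];th=r.x[2];print(r.x,r.fun.reshape(-1,2))
a=ray('scene',A([[289,153],[441,97],[457,176],[314,240],[457,263]]),.103)
b=ray('side',B([[177,294],[122,182],[203,170],[272,266],[293,164]]),.103)
print('crust',board(a,o,th),board(b,o,th),(a+b)[:,:2]/2)
print('jar',board(ray('scene',A([[326,305]]),.14),o,th),board(ray('side',B([[360,214]]),.14),o,th))
print('loaf',board(ray('scene',A([[203,285],[185,310],[155,180]]),.1),o,th),board(ray('side',B([[340,318],[240,375],[398,380]]),.12),o,th))
print('front',board(ray('scene',A([[655,20],[770,230]]),.058),o,th),board(ray('side',B([[22,68],[226,15]]),.058),o,th))
E
```

```text
[[ 0.4584 -0.3514]
 [ 0.707  -0.3505]
 [ 0.7155  0.0419]] [[ 0.4554 -0.3542]
 [ 0.7104 -0.3568]
 [ 0.7129  0.036 ]
 [ 0.462   0.0429]]
[ 0.5848 -0.1558 -0.0108] [[-0.0057 -0.003 ]
 [ 0.0056 -0.0067]
 [ 0.0015  0.0008]
 [-0.0027 -0.0002]
 [ 0.0022 -0.0004]
 [ 0.004   0.0068]
 [-0.005   0.0027]]
crust [[-0.069  -0.0047]
 [-0.0746  0.1225]
 [ 0.0015  0.1105]
 [ 0.0139 -0.0068]
 [ 0.0735  0.0862]] [[-0.0751 -0.0098]
 [-0.0775  0.1164]
 [-0.0052  0.1028]
 [ 0.0086 -0.0131]
 [ 0.0726  0.0797]] [[ 0.5127 -0.1623]
 [ 0.5101 -0.0356]
 [ 0.5841 -0.0492]
 [ 0.5959 -0.1659]
 [ 0.6588 -0.0737]]
jar [[ 0.0892 -0.0111]] [[ 0.0847 -0.0154]]
loaf [[ 0.0174 -0.0922]
 [ 0.0324 -0.1087]
 [-0.0864 -0.1069]] [[ 0.0314 -0.0871]
 [-0.0616 -0.1041]
 [ 0.047  -0.1507]]
front [[-0.1134  0.3306]
 [ 0.1178  0.3303]] [[-0.1119  0.3303]
 [ 0.1155  0.3263]]
```

Measurements are consistent: the board origin is about (0.585, -0.156), it is nearly axis-aligned, and the open edge is at y≈0.042. First sweep is the x≈0.512 column, with two crusts. Tool axes are x = -world y, y = -world x, z = down.

{"api": "play_rows", "payload": {
  "series": [
    [[0.04, 0.01, 0], [0, 0, 0]],
    [[0.08, 0.02, 0], [0, 0, 0]],
    [[0.12, 0.03, 0], [0, 0, 0]],
    [[0.165, 0.038, 0], [0, 0, 0]],
    [[0.205, 0.038, 0], [0, 0, 0]],
    [[0.205, 0.038, 0.03], [0, 0, 0]],
    [[0.205, 0.038, 0.06], [0, 0, 0]],
    [[0.205, 0.038, 0.085], [0, 0, 0]],
    [[0.205, 0.038, 0.085], [0, 0, 0]],
    [[0.205, 0.038, 0.085], [0, 0, 0]]
  ],
  "grip": 0.024
}}

```text
clock: 1.1
ee_pos: [0.512, -0.2052, 0.1332]
ee_rot: [0.0, 0.707, -0.707, -0.0]
wrist_force: [1.2, -0.0, 0.3]
grip_width: 0.283
finger_force: 0.0
```

```bash
python3 - <<'E'
from h import *
im=snap('wrist','c.png');s=snap('side','c2.png')
cv2.imwrite('pics/c3.png',np.hstack([cv2.resize(im,(400,300)),cv2.resize(s[205:475,230:500],(400,300))])[:,:,::-1])
print(readout.observe()['ee_pos'])
print(ray('scene',[[426,195],[437,225],[505,196]],0.05))
E
```

```text
[ 0.51305971 -0.20522744  0.13452263]
[[0.53152754 0.42889289 0.05      ]
 [0.62680376 0.40349533 0.05      ]
 [0.61606426 0.62010399 0.05      ]]
```

View pics/c3.png

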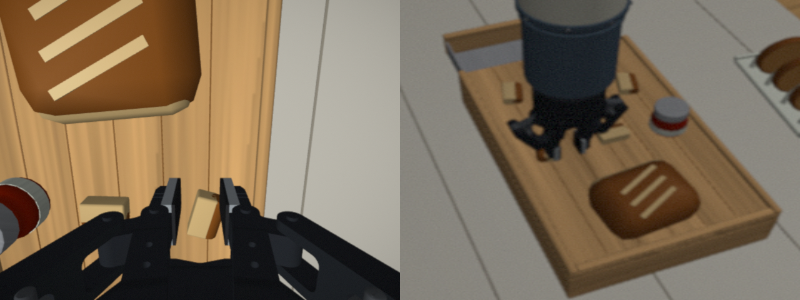

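The wrist view shows the first crust at about (328,344) full-size, just beyond the fingertips, with the loaf clear of the fingers. The knuckles spread wide, so I'll check positions and jar clearance.

```bash
python3 - <<'E'
from h import *
np.set_printoptions(precision=3,suppress=True)
print('crustA',ray('wrist',[[326,340],[300,366],[325,302]],.103))
print('D',ray('wrist',[[168,330]],.103),'jarcap',ray('wrist',[[16,350],[75,330]],.14),ray('wrist',[[79,330]],.11))
print('loaf front',ray('wrist',[[200,185]],.095))
p=readout.observe()['ee_pos']
print('tips', proj('wrist',[p+[s*.012,y,-.017] for s in(1,-1) for y in(-.011,.011)]))
for z in (.13,.15,.17,.19): print(z,ray('wrist',[[112,390],[530,380],[180,350],[465,350]],z)[:,:2].ravel())
E
```

```text
crustA [[ 0.509 -0.164  0.103]
 [ 0.523 -0.148  0.103]
 [ 0.51  -0.186  0.103]]
D [[ 0.592 -0.17   0.103]] jarcap [[ 0.643 -0.18   0.14 ]
 [ 0.616 -0.19   0.14 ]] [[ 0.634 -0.173  0.11 ]]
loaf front [[ 0.572 -0.245  0.095]]
tips [[292.721 254.306]
 [293.54  298.627]
 [345.071 254.379]
 [344.269 298.712]]
0.13 [ 0.61  -0.153  0.415 -0.159  0.576 -0.174  0.446 -0.175]
0.15 [ 0.598 -0.168  0.427 -0.173  0.568 -0.186  0.455 -0.187]
0.17 [ 0.586 -0.183  0.439 -0.187  0.56  -0.199  0.463 -0.199]
0.19 [ 0.574 -0.197  0.451 -0.201  0.552 -0.211  0.471 -0.211]
```

{"api": "play_rows", "payload": {
  "series": [
    [[0.005, 0, 0.01], [0, 0, 0]],
    [[0.005, 0, 0.02], [0, 0, 0]],
    [[0.005, 0, 0.027], [0, 0, 0]],
    [[0.005, 0, 0.027], [0, 0, 0]],
    [[-0.005, 0, 0.027], [0, 0, 0]],
    [[-0.02, 0, 0.027], [0, 0, 0]],
    [[-0.04, 0, 0.027], [0, 0, 0]],
    [[-0.06, 0, 0.027], [0, 0, 0]],
    [[-0.08, 0, 0.027], [0, 0, 0]],
    [[-0.1, 0, 0.027], [0, 0, 0]]
  ]
}}

```text
clock: 2.2
ee_pos: [0.5121, -0.103, 0.1063]
ee_rot: [-0.0, 0.707, -0.707, 0.0]
wrist_force: [-0.5, 0.0, 0.1]
grip_width: 0.279
finger_force: 0.0
```

{"api": "play_rows", "payload": {
  "series": [
    [[-0.02, 0, 0], [0, 0, 0]],
    [[-0.04, 0, 0], [0, 0, 0]],
    [[-0.055, 0, 0], [0, 0, 0]],
    [[-0.067, 0, 0], [0, 0, 0]],
    [[-0.078, 0, 0], [0, 0, 0]],
    [[-0.088, 0, 0], [0, 0, 0]],
    [[-0.098, 0, 0], [0, 0, 0]],
    [[-0.108, 0, 0], [0, 0, 0]],
    [[-0.118, 0, 0], [0, 0, 0]],
    [[-0.128, 0, 0], [0, 0, 0]]
  ]
}}

```text
clock: 3.2
ee_pos: [0.512, 0.0237, 0.1057]
ee_rot: [-0.0, -0.707, 0.707, 0.0]
wrist_force: [0.2, -0.8, 0.2]
grip_width: 0.281
finger_force: 0.0
```

{"api": "play_rows", "payload": {
  "series": [
    [[-0.01, 0, 0], [0, 0, 0]],
    [[-0.018, 0, 0], [0, 0, 0]],
    [[-0.025, 0, 0], [0, 0, 0]],
    [[-0.025, 0, 0], [0, 0, 0]],
    [[-0.025, 0, -0.02], [0, 0, 0]],
    [[-0.025, 0, -0.05], [0, 0, 0]],
    [[-0.02, -0.02, -0.08], [0, 0, 0]],
    [[0.01, -0.05, -0.08], [0, 0, 0]],
    [[0.05, -0.078, -0.08], [0, 0, 0]],
    [[0.09, -0.078, -0.08], [0, 0, 0]]
  ]
}}

```text
clock: 4.2
ee_pos: [0.592, -0.0684, 0.1846]
ee_rot: [0.0, 0.707, -0.707, -0.0]
wrist_force: [-0.7, -0.5, 0.6]
grip_width: 0.281
finger_force: 0.0
```

```bash
python3 - <<'E'
from h import *
im=snap('scene','d.png');s=snap('side','d2.png')
cv2.imwrite('pics/d3.png',np.hstack([cv2.resize(im[200:390,100:380],(400,300)),cv2.resize(s[205:475,230:500],(400,300))])[:,:,::-1])
print(readout.observe()['ee_pos'])
E
```

```text
[ 0.59000549 -0.07142345  0.18500514]
```

View pics/d3.png

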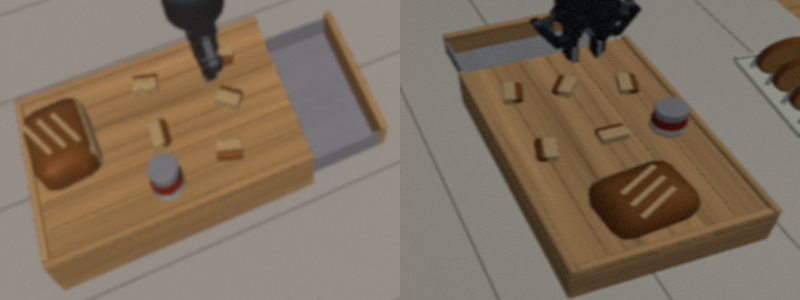

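No crust moved, so at this opening the tips passed over them (top at 103 mm). They must stand farther back than I assumed. I'll probe the board gently at a free spot.

{"api": "play_rows", "payload": {
  "series": [
    [[0.02, 0, 0], [0, 0, 0]],
    [[0.04, 0, 0.03], [0, 0, 0]],
    [[0.04, 0, 0.06], [0, 0, 0]],
    [[0.04, 0, 0.08], [0, 0, 0]],
    [[0.04, 0, 0.083], [0, 0, 0]],
    [[0.04, 0, 0.083], [0, 0, 0]]
  ]
}}

```text
clock: 4.9
ee_pos: [0.5899, -0.107, 0.1029]
ee_rot: [0.0, 0.707, -0.707, -0.0]
wrist_force: [-0.5, 0.5, 0.8]
grip_width: 0.284
finger_force: 0.0
```

{"api": "play_rows", "payload": {
  "series": [
    [[0, 0, 0.002], [0, 0, 0]],
    [[0, 0, 0.003], [0, 0, 0]],
    [[0, 0, 0.003], [0, 0, 0]]
  ]
}}

```text
clock: 5.2
ee_pos: [0.5904, -0.1069, 0.1005]
ee_rot: [-0.0, 0.707, -0.707, 0.0]
wrist_force: [-0.2, 0.3, 0.1]
grip_width: 0.28
finger_force: 0.0
```

```bash
python3 - <<'E'
from h import *
im=snap('wrist','e.png');s=snap('side','e2.png');c=snap('scene','e3.png')
print(readout.observe()['ee_pos'],readout.observe()['wrist_force'])
p=readout.observe()['ee_pos'];u=proj('side',[p])[0].astype(int);v=proj('scene',[p])[0].astype(int);print(u,v)
f=lambda i,u:cv2.resize(i[u[1]-60:u[1]+60,u[0]-80:u[0]+80],(400,300),interpolation=cv2.INTER_CUBIC)
cv2.imwrite('pics/e4.png',np.vstack([np.hstack([f(s,u),f(c,v)]),np.hstack([cv2.resize(im,(400,300)),cv2.resize(im[200:440,160:480],(400,300))])])[:,:,::-1])
E
```

```text
[ 0.59023443 -0.10690423  0.10023126] [-0.24278499 -0.08466277 -0.7198702 ]
[357 302] [234 272]
```

View pics/e4.png

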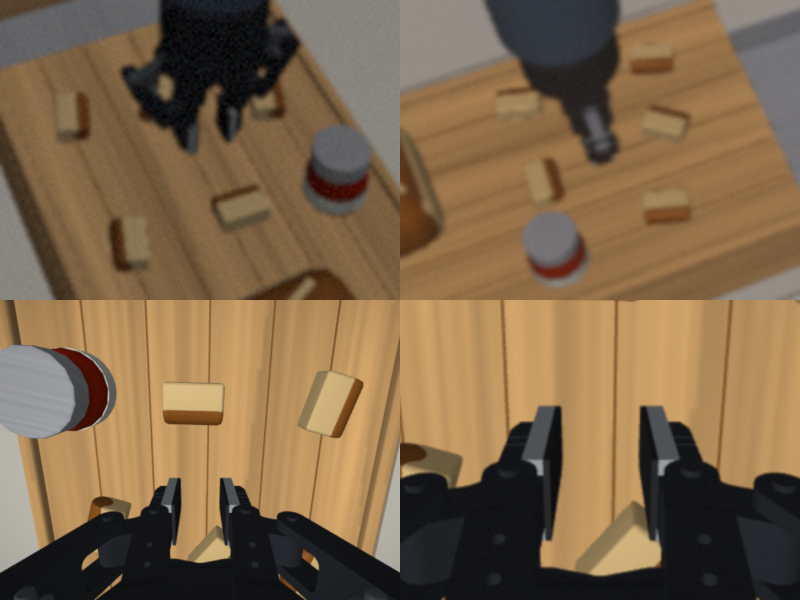

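The tips are not touching (about 0 N at TCP z 0.100). In the wrist view the pad ends' inner corners are at about (281,284) and (352,284) full-size. I'll work out the actual tip height.

```bash
python3 - <<'E'
from h import *
np.set_printoptions(precision=3,suppress=True)
print(readout.observe()['ee_pos'])
for z in (.085,.09,.095,.1,.105,.11,.115,.12): 
    r=ray('wrist',[[281,284],[352,284]],z);print(z,r[0,0]-r[1,0],r[:,1],r[:,0])
E
```

```text
[ 0.59  -0.107  0.1  ]
0.085 0.032895364908790636 [-0.104 -0.104] [0.608 0.575]
0.09 0.03193796772647939 [-0.106 -0.106] [0.607 0.575]
0.095 0.03098057054416814 [-0.108 -0.108] [0.607 0.576]
0.1 0.030023173361856892 [-0.11 -0.11] [0.606 0.576]
0.105 0.029065776179545644 [-0.112 -0.112] [0.606 0.577]
0.11 0.028108378997234396 [-0.114 -0.114] [0.605 0.577]
0.115 0.027150981814923147 [-0.116 -0.116] [0.605 0.577]
0.12 0.0261935846326119 [-0.118 -0.118] [0.604 0.578]
```

Camera evidence puts the tips near TCP level at this opening, while closed fingers swing forward. I'll close them into one paddle and probe for the board.

{"api": "play_rows", "payload": {
  "series": [
    [[0, 0, -0.02], [0, 0, 0]],
    [[0, 0, -0.02], [0, 0, 0]],
    [[0, 0, -0.02], [0, 0, 0]],
    [[0, 0, -0.02], [0, 0, 0]],
    [[0, 0, -0.014], [0, 0, 0]],
    [[0, 0, -0.008], [0, 0, 0]],
    [[0, 0, -0.008], [0, 0, 0]]
  ],
  "grip": 0.0,
  "newtons": 20
}}

```text
clock: 6.05
ee_pos: [0.5889, -0.1069, 0.1059]
ee_rot: [-0.001, -0.707, 0.707, 0.001]
wrist_force: [0.9, 0.2, -0.0]
grip_width: 0.004
finger_force: 0.0
```

{"api": "play_rows", "payload": {
  "series": [
    [[0, 0, 0.002], [0, 0, 0]],
    [[0, 0, 0.003], [0, 0, 0]],
    [[0, 0, 0.003], [0, 0, 0]]
  ]
}}

```text
clock: 6.35
ee_pos: [0.59, -0.1069, 0.1047]
ee_rot: [0.0, 0.707, -0.707, -0.0]
wrist_force: [0.1, -0.4, -0.3]
grip_width: -0.003
finger_force: 0.0
```

{"api": "play_rows", "payload": {
  "series": [
    [[0, 0, 0.001], [0, 0, 0]],
    [[0, 0, 0.002], [0, 0, 0]],
    [[0, 0, 0.002], [0, 0, 0]]
  ]
}}

```text
clock: 6.65
ee_pos: [0.5899, -0.107, 0.1027]
ee_rot: [-0.0, -0.707, 0.707, 0.0]
wrist_force: [-0.1, -0.3, -0.7]
grip_width: -0.002
finger_force: 0.0
```

{"api": "play_rows", "payload": {
  "series": [
    [[0, 0, 0.001], [0, 0, 0]],
    [[0, 0, 0.002], [0, 0, 0]],
    [[0, 0, 0.002], [0, 0, 0]]
  ]
}}

```text
clock: 6.95
ee_pos: [0.5899, -0.107, 0.1006]
ee_rot: [-0.0, -0.707, 0.707, 0.0]
wrist_force: [-0.5, 0.0, 0.2]
grip_width: 0.001
finger_force: 0.0
```

{"api": "play_rows", "payload": {
  "series": [
    [[0, 0, 0.002], [0, 0, 0]],
    [[0, 0, 0.003], [0, 0, 0]],
    [[0, 0, 0.003], [0, 0, 0]]
  ]
}}

```text
clock: 7.25
ee_pos: [0.5898, -0.107, 0.0975]
ee_rot: [-0.0, -0.707, 0.707, 0.0]
wrist_force: [-0.1, 0.3, 1.2]
grip_width: 0.002
finger_force: 0.0
```

{"api": "play_rows", "payload": {
  "series": [
    [[0, 0, 0.001], [0, 0, 0]],
    [[0, 0, 0.002], [0, 0, 0]],
    [[0, 0, 0.002], [0, 0, 0]]
  ]
}}

```text
clock: 7.55
ee_pos: [0.5899, -0.107, 0.0956]
ee_rot: [-0.0, -0.707, 0.707, 0.0]
wrist_force: [-0.1, -0.6, 0.4]
grip_width: 0.001
finger_force: 0.0
```

```bash
python3 - <<'E'
from h import *
im=snap('wrist','f.png');s=snap('side','f2.png');c=snap('scene','f3.png')
p=readout.observe()['ee_pos'];print(p,readout.observe()['wrist_force'])
u=proj('side',[p])[0].astype(int);v=proj('scene',[p])[0].astype(int)
f=lambda i,u:cv2.resize(i[u[1]-60:u[1]+60,u[0]-80:u[0]+80],(400,300),interpolation=cv2.INTER_CUBIC)
cv2.imwrite('pics/f4.png',np.vstack([np.hstack([f(s,u),f(c,v)]),np.hstack([cv2.resize(im,(400,300)),cv2.resize(im[200:440,160:480],(400,300))])])[:,:,::-1])
E
```

```text
[ 0.59000975 -0.10699064  0.09581797] [ 0.29508393  0.15629462 -0.69640463]
```

View pics/f4.png

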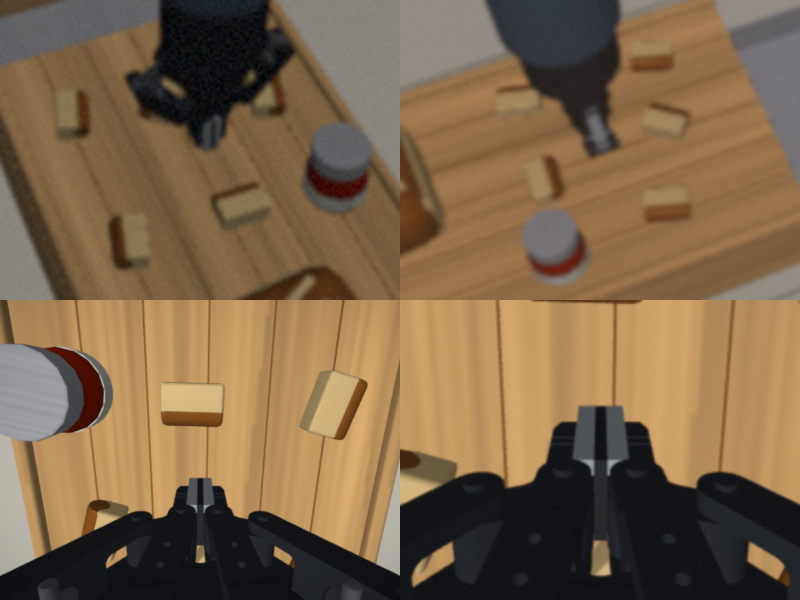

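Side and scene views both put the closed tips right near the projected TCP, still without contact. I'll keep probing.

{"api": "play_rows", "payload": {
  "series": [
    [[0, 0, 0.001], [0, 0, 0]],
    [[0, 0, 0.002], [0, 0, 0]],
    [[0, 0, 0.002], [0, 0, 0]]
  ]
}}

```text
clock: 8.0
ee_pos: [0.5899, -0.107, 0.0936]
ee_rot: [-0.0, -0.707, 0.707, 0.0]
wrist_force: [-0.2, 0.2, -0.2]
grip_width: -0.001
finger_force: 0.0
```

{"api": "play_rows", "payload": {
  "series": [
    [[0, 0, 0.001], [0, 0, 0]],
    [[0, 0, 0.002], [0, 0, 0]],
    [[0, 0, 0.002], [0, 0, 0]]
  ]
}}

```text
clock: 8.3
ee_pos: [0.5899, -0.107, 0.0916]
ee_rot: [-0.0, -0.707, 0.707, 0.0]
wrist_force: [-0.2, 0.5, 0.4]
grip_width: -0.001
finger_force: 0.0
```

{"api": "play_rows", "payload": {
  "series": [
    [[0, 0, 0.001], [0, 0, 0]],
    [[0, 0, 0.002], [0, 0, 0]],
    [[0, 0, 0.002], [0, 0, 0]]
  ]
}}

```text
clock: 8.6
ee_pos: [0.5899, -0.107, 0.0896]
ee_rot: [-0.0, -0.707, 0.707, 0.0]
wrist_force: [-0.5, 1.0, -0.1]
grip_width: -0.002
finger_force: 0.0
```

{"api": "play_rows", "payload": {
  "series": [
    [[0, 0, 0.001], [0, 0, 0]],
    [[0, 0, 0.002], [0, 0, 0]],
    [[0, 0, 0.002], [0, 0, 0]]
  ]
}}

```text
clock: 8.9
ee_pos: [0.5899, -0.107, 0.0876]
ee_rot: [0.0, 0.707, -0.707, -0.0]
wrist_force: [0.5, -0.1, -0.0]
grip_width: 0.002
finger_force: 0.0
```

Still nothing at 0.0876. I'll triangulate the tip from the side and scene pixels of that last picture.

```bash
python3 - <<'E'
from h import *
np.set_printoptions(precision=4,suppress=True)
p=np.array([.59,-.107,.0958])
P=[]
for n in('side','scene'):
    c=cams.camera_info(n);R=cv2.Rodrigues(np.array(c['rvec'],float))[0];P.append(np.array(c['intrinsics'])@np.c_[R,np.ravel(c['tvec'])])
u=proj('side',[p])[0].astype(int);v=proj('scene',[p])[0].astype(int)
def tri(a,b):
    X=cv2.triangulatePoints(P[0],P[1],(u+(np.array(a)-[200,150])/2.5).astype(float),(v+(np.array(b)-[600,150])/2.5).astype(float));return (X[:3]/X[3]).ravel()
print('tip',tri((208,146),(603,150)))
# validation: crust D,A top centres
print('D top',tri((240,206),(539,178)),'jar',tri((342,140),(553,227)))
print(readout.observe()['qpos'])
for z in(.11,.115,.12): 
  print(proj('side',[[.59,-.107,z]])-u, proj('scene',[[.59,-.107,z]])-v)
c=cams.camera_info('wrist');R=cv2.Rodrigues(np.array(c['rvec'],float))[0];print(-R.T@np.ravel(c['tvec']),R.T[:,2],readout.observe()['ee_pos'])
E
```

```text
tip [ 0.5938 -0.1067  0.1016]
D top [ 0.5947 -0.1641  0.0973] jar [ 0.6711 -0.1661  0.1432]
[ 0.0811  0.4197  0.0076 -0.     -1.159  -0.0811]
[[ 1.0953 -4.0246]] [[-0.5068 -2.4956]]
[[ 1.1966 -5.6544]] [[-0.8611 -3.6546]]
[[ 1.2986 -7.2959]] [[-1.2186 -4.8239]]
[ 0.5893 -0.1737  0.2441] [-0.0003  0.2657 -0.9641] [ 0.5899 -0.107   0.0876]
```

{"api": "play_rows", "payload": {
  "series": [
    [[0, 0, 0.001], [0, 0, 0]],
    [[0, 0, 0.003], [0, 0, 0]],
    [[0, 0, 0.003], [0, 0, 0]]
  ]
}}

```text
clock: 9.2
ee_pos: [0.5898, -0.107, 0.0844]
ee_rot: [-0.0, -0.707, 0.707, 0.0]
wrist_force: [0.6, 0.4, -0.3]
grip_width: 0.0
finger_force: 0.0
```

{"api": "play_rows", "payload": {
  "series": [
    [[0, 0, 0.001], [0, 0, 0]],
    [[0, 0, 0.002], [0, 0, 0]],
    [[0, 0, 0.002], [0, 0, 0]]
  ]
}}

```text
clock: 9.5
ee_pos: [0.5899, -0.1069, 0.0826]
ee_rot: [-0.0, -0.707, 0.707, 0.0]
wrist_force: [-0.1, 0.2, -0.2]
grip_width: -0.0
finger_force: 0.0
```

{"api": "play_rows", "payload": {
  "series": [
    [[0, 0, 0.001], [0, 0, 0]],
    [[0, 0, 0.002], [0, 0, 0]],
    [[0, 0, 0.002], [0, 0, 0]]
  ]
}}

```text
clock: 9.8
ee_pos: [0.5899, -0.107, 0.0806]
ee_rot: [-0.0, -0.707, 0.707, 0.0]
wrist_force: [-0.0, 0.7, -0.2]
grip_width: 0.001
finger_force: 0.0
```

{"api": "play_rows", "payload": {
  "series": [
    [[0, 0, 0.001], [0, 0, 0]],
    [[0, 0, 0.002], [0, 0, 0]],
    [[0, 0, 0.002], [0, 0, 0]]
  ]
}}

```text
clock: 10.1
ee_pos: [0.5899, -0.107, 0.0786]
ee_rot: [-0.0, -0.707, 0.707, 0.0]
wrist_force: [0.5, 0.6, 0.1]
grip_width: 0.001
finger_force: 0.0
```

{"api": "play_rows", "payload": {
  "series": [
    [[0, 0, 0.001], [0, 0, 0]],
    [[0, 0, 0.003], [0, 0, 0]],
    [[0, 0, 0.003], [0, 0, 0]]
  ]
}}

```text
clock: 10.4
ee_pos: [0.5897, -0.1069, 0.0754]
ee_rot: [-0.0, -0.707, 0.707, 0.0]
wrist_force: [-0.2, -0.1, 0.1]
grip_width: -0.001
finger_force: 0.0
```

{"api": "play_rows", "payload": {
  "series": [
    [[0, 0, 0.001], [0, 0, 0]],
    [[0, 0, 0.003], [0, 0, 0]],
    [[0, 0, 0.003], [0, 0, 0]]
  ]
}}

```text
clock: 10.7
ee_pos: [0.5898, -0.107, 0.0724]
ee_rot: [-0.0, -0.707, 0.707, 0.0]
wrist_force: [0.7, -0.2, -0.7]
grip_width: 0.001
finger_force: 0.0
```

{"api": "play_rows", "payload": {
  "series": [
    [[0, 0, 0.001], [0, 0, 0]],
    [[0, 0, 0.002], [0, 0, 0]],
    [[0, 0, 0.002], [0, 0, 0]]
  ]
}}

```text
clock: 11.0
ee_pos: [0.5901, -0.107, 0.0716]
ee_rot: [-0.0, 0.707, -0.707, 0.0]
wrist_force: [-2.7, 0.9, 5.6]
grip_width: 0.002
finger_force: 2.3
```

```bash
python3 - <<'E'
from h import *
im=snap('wrist','g.png');s=snap('side','g2.png');c=snap('scene','g3.png')
p=readout.observe()['ee_pos'];print(p,readout.observe()['wrist_force'])
u=proj('side',[p])[0].astype(int);v=proj('scene',[p])[0].astype(int);print(u,v)
f=lambda i,u:cv2.resize(i[u[1]-60:u[1]+60,u[0]-80:u[0]+80],(400,300),interpolation=cv2.INTER_CUBIC)
cv2.imwrite('pics/g4.png',np.vstack([np.hstack([f(s,u),f(c,v)]),np.hstack([cv2.resize(im,(400,300)),cv2.resize(im[200:440,160:480],(400,300))])])[:,:,::-1])
E
```

```text
[ 0.59009835 -0.10699485  0.07162254] [-1.09892751  0.64205893  5.88833552]
[357 311] [236 279]
```

View pics/g4.png

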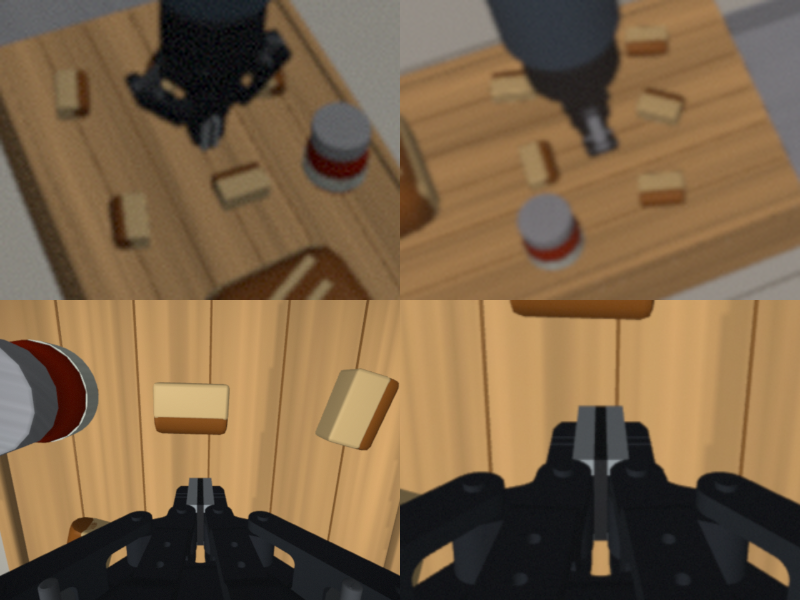

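Contact at TCP z ≈ 0.0715, so the closed tips sit 13.5 mm behind the reported TCP. I'll check the knuckle spread and height against the jar.

```bash
python3 - <<'E'
from h import *
np.set_printoptions(precision=3,suppress=True)
def rayy(n,px,y):
    c=cams.camera_info(n);K=np.array(c['intrinsics']);R=cv2.Rodrigues(np.array(c['rvec'],float))[0];o=-R.T@np.ravel(c['tvec'])
    for q in px:
        d=R.T@np.linalg.inv(K)@np.array([*q,1.]);print(n,q,o+d*(y-o[1])/d[1])
u=np.array([357,311])
for y in(-.12,-.105):
  rayy('side',[tuple(u+(np.array(q)-[200,150])/2.5) for q in((208,147),(128,85),(288,42),(155,120),(265,105))],y)
  rayy('wrist',[(224,344),(419,344),(64,456),(557,456)],y)
E
```

```text
side (np.float64(360.2), np.float64(309.8)) [ 0.589 -0.12   0.093]
side (np.float64(328.2), np.float64(285.0)) [ 0.524 -0.12   0.197]
side (np.float64(392.2), np.float64(267.8)) [ 0.648 -0.12   0.189]
side (np.float64(339.0), np.float64(299.0)) [ 0.545 -0.12   0.148]
side (np.float64(383.0), np.float64(293.0)) [ 0.635 -0.12   0.122]
wrist (224, 344) [ 0.614 -0.12   0.137]
wrist (419, 344) [ 0.564 -0.12   0.137]
wrist (64, 456) [ 0.633 -0.12   0.173]
wrist (557, 456) [ 0.549 -0.12   0.173]
side (np.float64(360.2), np.float64(309.8)) [ 0.597 -0.105  0.07 ]
side (np.float64(328.2), np.float64(285.0)) [ 0.53  -0.105  0.177]
side (np.float64(392.2), np.float64(267.8)) [ 0.658 -0.105  0.168]
side (np.float64(339.0), np.float64(299.0)) [ 0.551 -0.105  0.126]
side (np.float64(383.0), np.float64(293.0)) [ 0.644 -0.105  0.1  ]
wrist (224, 344) [ 0.621 -0.105  0.111]
wrist (419, 344) [ 0.557 -0.105  0.111]
wrist (64, 456) [ 0.645 -0.105  0.158]
wrist (557, 456) [ 0.538 -0.105  0.157]
```

Contact-calibrated geometry: outer knuckles (±62 mm) clear the jar's top, and the lower links stay within about ±45 mm. Next is the middle column, with the tips about 3 mm above the board and a 12 mm opening for a wider paddle.

{"api": "play_rows", "payload": {
  "series": [
    [[0, 0, -0.025], [0, 0, 0]],
    [[0, 0, -0.05], [0, 0, 0]],
    [[0.03, 0, -0.05], [0, 0, 0]],
    [[0.07, 0, -0.05], [0, 0, 0]],
    [[0.096, 0, -0.05], [0, 0, 0]],
    [[0.096, 0, -0.03], [0, 0, 0]],
    [[0.096, 0, -0.012], [0, 0, 0]],
    [[0.096, 0, -0.0035], [0, 0, 0]],
    [[0.096, 0, -0.0035], [0, 0, 0]],
    [[0.09, 0, -0.0035], [0, 0, 0]]
  ],
  "grip": 0.012
}}

```text
clock: 12.15
ee_pos: [0.5903, -0.1972, 0.0748]
ee_rot: [0.0, -0.707, 0.707, -0.0]
wrist_force: [-0.1, 0.1, -0.9]
grip_width: 0.141
finger_force: 0.0
```

{"api": "play_rows", "payload": {
  "series": [
    [[-0.008, 0, 0], [0, 0, 0]],
    [[-0.018, 0, 0], [0, 0, 0]],
    [[-0.03, 0, 0], [0, 0, 0]],
    [[-0.042, 0, 0], [0, 0, 0]],
    [[-0.054, 0, 0], [0, 0, 0]],
    [[-0.066, 0, 0], [0, 0, 0]],
    [[-0.078, 0, 0], [0, 0, 0]],
    [[-0.09, 0, 0], [0, 0, 0]],
    [[-0.1, 0, 0], [0, 0, 0]],
    [[-0.11, 0, 0], [0, 0, 0]]
  ]
}}

```text
clock: 13.15
ee_pos: [0.59, -0.0861, 0.0743]
ee_rot: [0.0, 0.707, -0.707, 0.0]
wrist_force: [0.4, 0.8, 0.2]
grip_width: 0.144
finger_force: 0.1
```

```bash
cat >> h.py <<'E'
def blobs():
    """world xy of pale crust tops (z=.103) from scene and side, threshold on pale yellow"""
    for n in('scene','side'):
        im=cams.snapshot(n);h=cv2.cvtColor(cv2.medianBlur(im,3),cv2.COLOR_RGB2HSV)
        m=cv2.inRange(h,(15,60,165),(30,135,255))
        k,_,st,ce=cv2.connectedComponentsWithStats(m)
        for i in range(1,k):
            if 15<st[i,4]<300:
                w=ray(n,[ce[i]],.103)[0]
                if .4<w[0]<.8 and -.4<w[1]<.25: print(n,ce[i].round(),st[i,4],w[:2].round(3))
E
python3 - <<'E'
from h import *
blobs();print(readout.observe()['ee_pos'])
a=cv2.cvtColor(cv2.imread('pics/a.png'),cv2.COLOR_BGR2HSV)
for q in((201,253),(260,261),(230,270)):print(a[q[1],q[0]])
E
```

```text
scene [270. 225.] 42 [0.502 0.009]
scene [207. 243.] 31 [ 0.494 -0.14 ]
scene [182. 252.] 38 [ 0.494 -0.198]
[ 0.59006582 -0.08574687  0.07430527]
[ 18 109 164]
[ 18 110 162]
[ 16 134 160]
```

```bash
sed -i 's/(15,60,165),(30,135,255)/(14,70,140),(26,121,255)/; s/15<st/12<st/' h.py
python3 - <<'E'
from h import *
blobs()
E
```

```text
scene [350. 244.] 138 [0.622 0.159]
scene [272. 216.] 64 [0.479 0.023]
scene [258. 231.] 49 [ 0.507 -0.024]
scene [184. 241.] 28 [ 0.466 -0.187]
scene [299. 258.] 43 [0.613 0.037]
scene [157. 249.] 34 [ 0.465 -0.249]
scene [200. 254.] 124 [ 0.514 -0.163]
scene [122. 303.] 291 [ 0.569 -0.344]
scene [267. 258.] 107 [ 0.584 -0.029]
scene [254. 268.] 56 [ 0.598 -0.064]
scene [145. 280.] 48 [ 0.532 -0.289]
scene [135. 284.] 46 [ 0.535 -0.31 ]
scene [315. 292.] 15 [0.705 0.036]
scene [260. 291.] 108 [ 0.656 -0.07 ]
scene [223. 325.] 14 [ 0.7   -0.166]
side [292. 286.] 18 [ 0.487 -0.024]
side [300. 310.] 32 [ 0.48  -0.085]
side [307. 328.] 47 [ 0.479 -0.128]
side [316. 348.] 22 [ 0.479 -0.174]
side [321. 356.] 19 [ 0.48  -0.192]
side [327. 371.] 15 [ 0.479 -0.223]
```

The sweep works: the rear crust is on the paddle and pushing the front one ahead. I'll continue over the edge.

{"api": "play_rows", "payload": {
  "series": [
    [[-0.008, 0, 0], [0, 0, 0]],
    [[-0.02, 0, 0], [0, 0, 0]],
    [[-0.032, 0, 0], [0, 0, 0]],
    [[-0.042, 0, 0], [0, 0, 0]],
    [[-0.05, 0, 0], [0, 0, 0]],
    [[-0.058, 0, 0], [0, 0, 0]],
    [[-0.066, 0, 0], [0, 0, 0]],
    [[-0.074, 0, 0], [0, 0, 0]],
    [[-0.082, 0, 0], [0, 0, 0]],
    [[-0.09, 0, 0], [0, 0, 0]]
  ]
}}

```text
clock: 14.35
ee_pos: [0.59, 0.0037, 0.0743]
ee_rot: [-0.0, -0.707, 0.707, 0.0]
wrist_force: [0.3, 1.4, -0.5]
grip_width: 0.141
finger_force: 0.0
```

{"api": "play_rows", "payload": {
  "series": [
    [[-0.008, 0, 0], [0, 0, 0]],
    [[-0.016, 0, 0], [0, 0, 0]],
    [[-0.024, 0, 0], [0, 0, 0]],
    [[-0.032, 0, 0], [0, 0, 0]],
    [[-0.04, 0, 0], [0, 0, 0]],
    [[-0.046, 0, 0], [0, 0, 0]],
    [[-0.052, 0, 0], [0, 0, 0]],
    [[-0.054, 0, 0], [0, 0, 0]],
    [[-0.054, 0, -0.02], [0, 0, 0]],
    [[-0.054, 0, -0.05], [0, 0, 0]]
  ]
}}

```text
clock: 15.35
ee_pos: [0.5885, 0.0567, 0.1229]
ee_rot: [-0.002, -0.707, 0.707, 0.001]
wrist_force: [0.3, -0.1, -0.0]
grip_width: 0.138
finger_force: 0.0
```

```bash
python3 - <<'E'
from h import *
blobs();print(readout.observe()['ee_pos'])
E
```

```text
scene [350. 244.] 138 [0.622 0.159]
scene [225. 228.] 206 [ 0.47 -0.09]
scene [254. 232.] 82 [ 0.504 -0.032]
scene [295. 250.] 25 [0.59  0.037]
scene [200. 253.] 127 [ 0.514 -0.163]
scene [315. 259.] 78 [0.627 0.069]
scene [129. 258.] 23 [ 0.465 -0.311]
scene [121. 308.] 249 [ 0.58  -0.347]
scene [306. 267.] 25 [0.64  0.042]
scene [145. 280.] 47 [ 0.533 -0.289]
scene [135. 284.] 47 [ 0.534 -0.31 ]
scene [260. 291.] 106 [ 0.656 -0.071]
scene [223. 325.] 15 [ 0.7   -0.165]
[0.59271194 0.05719467 0.12887025]
```

{"api": "play_rows", "payload": {
  "series": [
    [[0.03, 0.01, 0], [0, 0, 0]],
    [[0.07, 0.025, 0], [0, 0, 0]],
    [[0.115, 0.045, 0], [0, 0, 0]],
    [[0.16, 0.065, 0], [0, 0, 0]],
    [[0.205, 0.079, 0], [0, 0, 0]],
    [[0.245, 0.079, 0], [0, 0, 0]],
    [[0.262, 0.079, 0.005], [0, 0, 0]],
    [[0.262, 0.079, 0.025], [0, 0, 0]],
    [[0.262, 0.079, 0.043], [0, 0, 0]],
    [[0.262, 0.079, 0.05], [0, 0, 0]]
  ]
}}

```text
clock: 16.45
ee_pos: [0.5097, -0.205, 0.0724]
ee_rot: [-0.001, -0.707, 0.707, 0.001]
wrist_force: [-0.2, 0.2, 0.6]
grip_width: 0.143
finger_force: 0.0
```

{"api": "play_rows", "payload": {
  "series": [
    [[0, 0, 0], [0, 0, 0]],
    [[-0.01, 0, 0], [0, 0, 0]],
    [[-0.02, 0, 0], [0, 0, 0]],
    [[-0.032, 0, 0], [0, 0, 0]],
    [[-0.044, 0, 0], [0, 0, 0]],
    [[-0.056, 0, 0], [0, 0, 0]],
    [[-0.068, 0, 0], [0, 0, 0]],
    [[-0.08, 0, 0], [0, 0, 0]],
    [[-0.092, 0, 0], [0, 0, 0]],
    [[-0.104, 0, 0], [0, 0, 0]]
  ]
}}

```text
clock: 17.45
ee_pos: [0.511, -0.0999, 0.0743]
ee_rot: [0.0, 0.707, -0.707, -0.0]
wrist_force: [0.1, -0.3, -1.0]
grip_width: 0.138
finger_force: 0.0
```

```bash
python3 - <<'E'
from h import *
blobs();print(readout.observe()['ee_pos'])
E
```

```text
scene [350. 244.] 141 [0.622 0.159]
scene [262. 218.] 93 [ 0.475 -0.001]
scene [254. 232.] 81 [ 0.505 -0.032]
scene [205. 234.] 16 [ 0.466 -0.138]
scene [171. 245.] 60 [ 0.465 -0.217]
scene [239. 244.] 63 [ 0.523 -0.074]
scene [296. 252.] 18 [0.596 0.037]
scene [315. 258.] 77 [0.627 0.07 ]
scene [126. 259.] 19 [ 0.465 -0.317]
scene [121. 308.] 259 [ 0.58  -0.347]
scene [306. 267.] 25 [0.64  0.042]
scene [145. 280.] 45 [ 0.534 -0.288]
scene [135. 284.] 48 [ 0.534 -0.31 ]
scene [260. 291.] 104 [ 0.656 -0.07 ]
scene [209. 297.] 15 [ 0.628 -0.173]
scene [222. 326.] 13 [ 0.701 -0.167]
side [310. 333.] 62 [ 0.48  -0.139]
[ 0.51106713 -0.0995027   0.0743222 ]
```

{"api": "play_rows", "payload": {
  "series": [
    [[-0.01, 0, 0], [0, 0, 0]],
    [[-0.022, 0, 0], [0, 0, 0]],
    [[-0.032, 0, 0], [0, 0, 0]],
    [[-0.042, 0, 0], [0, 0, 0]],
    [[-0.051, 0, 0], [0, 0, 0]],
    [[-0.06, 0, 0], [0, 0, 0]],
    [[-0.069, 0, 0], [0, 0, 0]],
    [[-0.078, 0, 0], [0, 0, 0]],
    [[-0.087, 0, 0], [0, 0, 0]],
    [[-0.096, 0, 0], [0, 0, 0]]
  ]
}}

```text
clock: 18.55
ee_pos: [0.511, -0.0042, 0.0743]
ee_rot: [0.0, -0.707, 0.707, -0.0]
wrist_force: [0.1, 0.5, -0.3]
grip_width: 0.141
finger_force: 0.1
```

{"api": "play_rows", "payload": {
  "series": [
    [[-0.008, 0, 0], [0, 0, 0]],
    [[-0.016, 0, 0], [0, 0, 0]],
    [[-0.024, 0, 0], [0, 0, 0]],
    [[-0.032, 0, 0], [0, 0, 0]],
    [[-0.04, 0, 0], [0, 0, 0]],
    [[-0.048, 0, 0], [0, 0, 0]],
    [[-0.056, 0, 0], [0, 0, 0]],
    [[-0.06, 0, 0], [0, 0, 0]],
    [[-0.06, 0, -0.02], [0, 0, 0]],
    [[-0.06, 0, -0.05], [0, 0, 0]]
  ]
}}

```text
clock: 19.55
ee_pos: [0.5095, 0.0549, 0.1232]
ee_rot: [0.002, 0.707, -0.707, -0.001]
wrist_force: [1.5, -1.1, 0.3]
grip_width: 0.143
finger_force: 0.0
```

```bash
python3 - <<'E'
from h import *
blobs();print(readout.observe()['ee_pos'])
E
```

```text
scene [350. 243.] 138 [0.62  0.159]
scene [235. 226.] 174 [ 0.471 -0.067]
scene [311. 238.] 69 [0.572 0.084]
scene [162. 248.] 20 [ 0.465 -0.237]
scene [297. 254.] 17 [0.599 0.037]
scene [315. 258.] 79 [0.627 0.07 ]
scene [124. 260.] 24 [ 0.465 -0.321]
scene [121. 308.] 248 [ 0.581 -0.347]
scene [306. 267.] 26 [0.64  0.042]
scene [145. 280.] 45 [ 0.533 -0.289]
scene [135. 284.] 45 [ 0.535 -0.31 ]
scene [260. 291.] 108 [ 0.656 -0.07 ]
scene [223. 325.] 13 [ 0.7   -0.166]
[0.51367467 0.05560341 0.12835343]
```

{"api": "play_rows", "payload": {
  "series": [
    [[0.02, -0.02, 0], [0, 0, 0]],
    [[0.045, -0.05, 0], [0, 0, 0]],
    [[0.075, -0.085, 0], [0, 0, 0]],
    [[0.11, -0.12, 0], [0, 0, 0]],
    [[0.145, -0.146, 0], [0, 0, 0]],
    [[0.168, -0.146, 0], [0, 0, 0]],
    [[0.168, -0.146, 0.015], [0, 0, 0]],
    [[0.168, -0.146, 0.035], [0, 0, 0]],
    [[0.168, -0.146, 0.05], [0, 0, 0]],
    [[0.168, -0.146, 0.05], [0, 0, 0]]
  ]
}}

```text
clock: 20.65
ee_pos: [0.6568, -0.1131, 0.0732]
ee_rot: [-0.0, -0.707, 0.707, 0.0]
wrist_force: [-0.5, 0.2, 0.0]
grip_width: 0.138
finger_force: 0.0
```

{"api": "play_rows", "payload": {
  "series": [
    [[-0.01, 0, 0], [0, 0, 0]],
    [[-0.02, 0, 0], [0, 0, 0]],
    [[-0.032, 0, 0], [0, 0, 0]],
    [[-0.044, 0, 0], [0, 0, 0]],
    [[-0.056, 0, 0], [0, 0, 0]],
    [[-0.067, 0, 0], [0, 0, 0]],
    [[-0.077, 0, 0], [0, 0, 0]],
    [[-0.087, 0, 0], [0, 0, 0]],
    [[-0.097, 0, 0], [0, 0, 0]],
    [[-0.107, 0, 0], [0, 0, 0]]
  ]
}}

```text
clock: 21.65
ee_pos: [0.657, -0.0052, 0.0743]
ee_rot: [-0.0, -0.707, 0.707, -0.0]
wrist_force: [0.8, -0.8, -0.7]
grip_width: 0.141
finger_force: 0.0
```

{"api": "play_rows", "payload": {
  "series": [
    [[-0.008, 0, 0], [0, 0, 0]],
    [[-0.016, 0, 0], [0, 0, 0]],
    [[-0.024, 0, 0], [0, 0, 0]],
    [[-0.032, 0, 0], [0, 0, 0]],
    [[-0.04, 0, 0], [0, 0, 0]],
    [[-0.048, 0, 0], [0, 0, 0]],
    [[-0.056, 0, 0], [0, 0, 0]],
    [[-0.061, 0, 0], [0, 0, 0]],
    [[-0.061, 0, -0.02], [0, 0, 0]],
    [[-0.061, 0, -0.05], [0, 0, 0]]
  ]
}}

```text
clock: 22.65
ee_pos: [0.6555, 0.0552, 0.1226]
ee_rot: [0.002, 0.707, -0.707, -0.001]
wrist_force: [1.1, 0.7, 0.8]
grip_width: 0.142
finger_force: 0.0
```

{"api": "play_rows", "payload": {
  "series": [
    [[-0.03, 0.015, -0.03], [0, 0, 0]],
    [[-0.07, 0.035, -0.06], [0, 0, 0]],
    [[-0.11, 0.055, -0.06], [0, 0, 0]],
    [[-0.15, 0.072, -0.06], [0, 0, 0]],
    [[-0.165, 0.072, -0.06], [0, 0, 0]],
    [[-0.165, 0.072, -0.06], [0, 0, 0]]
  ],
  "grip": 0.0
}}

```text
clock: 23.25
ee_pos: [0.5845, 0.2223, 0.1841]
ee_rot: [-0.0, 0.708, -0.706, -0.0]
wrist_force: [0.1, -0.5, 0.4]
grip_width: 0.0
finger_force: 0.0
```

```bash
python3 - <<'E'
from h import *
im=snap('scene','i.png');s=snap('side','i2.png');w=snap('wrist','i3.png')
print(readout.observe()['ee_pos'])
cv2.imwrite('pics/i4.png',np.vstack([np.hstack([cv2.resize(im[200:390,100:380],(400,300)),cv2.resize(s[205:475,230:500],(400,300))]),np.hstack([cv2.resize(w,(400,300)),cv2.resize(im[190:320,260:400],(400,300))])])[:,:,::-1])
E
```

```text
[0.58529171 0.21921639 0.18408144]
```

View pics/i4.png

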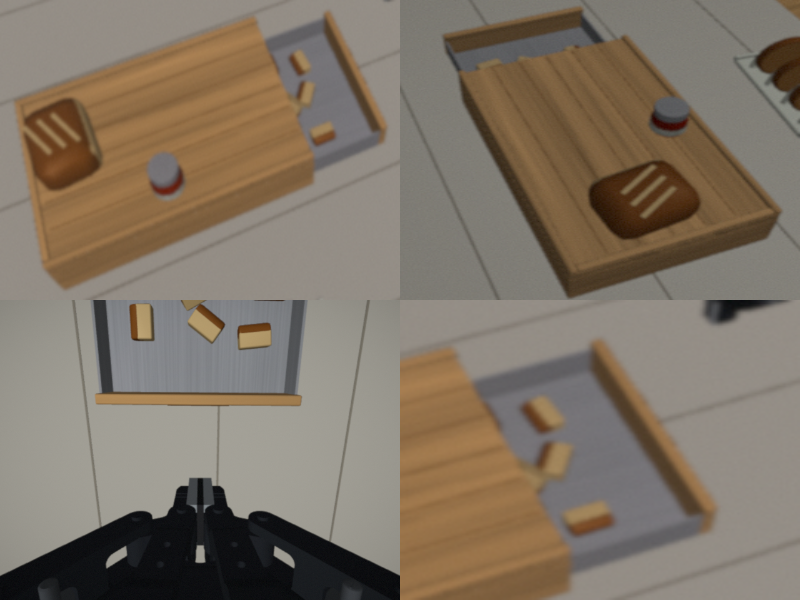

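The board is clear and all five crusts are in the tray, three fully visible and two partly visible at the board's edge line (scene crop (490,418) and (530,472)). The loaf and jar look unmoved. Now I'll lower in front of the tray and push it home.

{"api": "play_rows", "payload": {
  "series": [
    [[0, 0, 0.03], [0, 0, 0]],
    [[0, 0, 0.065], [0, 0, 0]],
    [[0, 0, 0.1], [0, 0, 0]],
    [[0, 0, 0.13], [0, 0, 0]],
    [[0, 0, 0.148], [0, 0, 0]],
    [[0, 0, 0.1535], [0, 0, 0]],
    [[0.006, 0, 0.1535], [0, 0, 0]],
    [[0.014, 0, 0.1535], [0, 0, 0]],
    [[0.022, 0, 0.1535], [0, 0, 0]],
    [[0.028, 0, 0.1535], [0, 0, 0]]
  ]
}}

```text
clock: 24.4
ee_pos: [0.5856, 0.1912, 0.032]
ee_rot: [0.001, -0.707, 0.707, -0.0]
wrist_force: [-0.4, 0.3, 0.1]
grip_width: -0.003
finger_force: 0.0
```

{"api": "play_rows", "payload": {
  "series": [
    [[0.004, 0, 0], [0, 0, 0]],
    [[0.008, 0, 0], [0, 0, 0]],
    [[0.013, 0, 0], [0, 0, 0]],
    [[0.019, 0, 0], [0, 0, 0]],
    [[0.026, 0, 0], [0, 0, 0]],
    [[0.033, 0, 0], [0, 0, 0]],
    [[0.04, 0, 0], [0, 0, 0]],
    [[0.047, 0, 0], [0, 0, 0]],
    [[0.054, 0, 0], [0, 0, 0]],
    [[0.06, 0, 0], [0, 0, 0]]
  ]
}}

```text
clock: 25.4
ee_pos: [0.5849, 0.1313, 0.0307]
ee_rot: [-0.0, -0.707, 0.707, 0.0]
wrist_force: [0.2, 1.3, 0.8]
grip_width: 0.003
finger_force: 1.0
```

```bash
python3 - <<'E'
from h import *
o=readout.observe();print(o['ee_pos'],o['wrist_force']);blobs()
E
```

```text
[0.58485833 0.1312878  0.03071629] [0.18751027 1.25871032 0.81176879]
scene [226. 228.] 206 [ 0.47  -0.089]
scene [314. 226.] 45 [0.544 0.103]
scene [296. 251.] 25 [0.591 0.037]
scene [337. 270.] 74 [0.674 0.103]
scene [127. 259.] 23 [ 0.465 -0.315]
scene [121. 308.] 252 [ 0.58  -0.347]
scene [304. 269.] 18 [0.642 0.036]
scene [145. 279.] 47 [ 0.532 -0.289]
scene [135. 284.] 50 [ 0.536 -0.309]
scene [315. 292.] 16 [0.704 0.036]
```

{"api": "play_rows", "payload": {
  "series": [
    [[0.005, 0, 0], [0, 0, 0]],
    [[0.011, 0, 0], [0, 0, 0]],
    [[0.018, 0, 0], [0, 0, 0]],
    [[0.025, 0, 0], [0, 0, 0]],
    [[0.032, 0, 0], [0, 0, 0]],
    [[0.039, 0, 0], [0, 0, 0]],
    [[0.046, 0, 0], [0, 0, 0]],
    [[0.053, 0, 0], [0, 0, 0]],
    [[0.059, 0, 0], [0, 0, 0]],
    [[0.063, 0, 0], [0, 0, 0]]
  ]
}}

```text
clock: 26.5
ee_pos: [0.585, 0.0683, 0.0308]
ee_rot: [-0.0, -0.707, 0.707, -0.0]
wrist_force: [-0.8, 2.9, -0.9]
grip_width: 0.0
finger_force: 0.9
```

{"api": "play_rows", "payload": {
  "series": [
    [[0.002, 0, 0], [0, 0, 0]],
    [[0.004, 0, 0], [0, 0, 0]],
    [[0.006, 0, 0], [0, 0, 0]],
    [[0.008, 0, 0], [0, 0, 0]],
    [[0.008, 0, 0], [0, 0, 0]]
  ]
}}

```text
clock: 27.0
ee_pos: [0.5852, 0.0607, 0.0309]
ee_rot: [0.0, 0.707, -0.707, 0.0]
wrist_force: [0.9, -0.0, -0.2]
grip_width: 0.004
finger_force: 0.1
```

{"api": "play_rows", "payload": {
  "series": [
    [[0.001, 0, 0], [0, 0, 0]],
    [[0.002, 0, 0], [0, 0, 0]],
    [[0.003, 0, 0], [0, 0, 0]],
    [[0.003, 0, 0], [0, 0, 0]]
  ]
}}

```text
clock: 27.4
ee_pos: [0.5852, 0.0579, 0.0309]
ee_rot: [-0.0, 0.707, -0.707, 0.0]
wrist_force: [0.5, 1.6, 0.3]
grip_width: -0.003
finger_force: 0.5
```

Continuing in small steps until the tray meets its stop.

{"api": "play_rows", "payload": {
  "series": [
    [[0.001, 0, 0], [0, 0, 0]],
    [[0.002, 0, 0], [0, 0, 0]],
    [[0.003, 0, 0], [0, 0, 0]],
    [[0.003, 0, 0], [0, 0, 0]]
  ]
}}

```text
clock: 27.8
ee_pos: [0.5853, 0.0569, 0.0309]
ee_rot: [0.001, -0.707, 0.707, 0.001]
wrist_force: [-0.2, 9.2, 0.5]
grip_width: -0.001
finger_force: 0.3
```

{"api": "play_rows", "payload": {
  "series": [
    [[0.001, 0, 0], [0, 0, 0]],
    [[0.002, 0, 0], [0, 0, 0]],
    [[0.002, 0, 0], [0, 0, 0]]
  ]
}}

```text
clock: 28.1
ee_pos: [0.5853, 0.0569, 0.031]
ee_rot: [0.003, -0.707, 0.707, 0.001]
wrist_force: [-2.9, 14.6, 1.6]
grip_width: -0.003
finger_force: 0.4
```

{"api": "play_rows", "payload": {
  "series": [
    [[0.001, 0, 0], [0, 0, 0]],
    [[0.002, 0, 0], [0, 0, 0]],
    [[0.002, 0, 0], [0, 0, 0]]
  ]
}}

```text
clock: 28.4
ee_pos: [0.5854, 0.0569, 0.031]
ee_rot: [-0.004, 0.707, -0.707, -0.002]
wrist_force: [-4.2, 22.5, 3.1]
grip_width: -0.003
finger_force: 0.4
```

A firm stop at TCP y 0.0569. To be sure it is the tray's stop and not a knuckle on the board's edge, I'll back off, lean the tool away from the board and push again with only the tips.

{"api": "play_rows", "payload": {
  "series": [
    [[-0.01, 0, 0], [0, 0, 0]],
    [[-0.03, 0, 0], [0, 0, 0]],
    [[-0.03, 0, 0], [0, 0.13, 0]],
    [[-0.03, 0, 0], [0, 0.26, 0]],
    [[-0.022, 0, 0], [0, 0.26, 0]],
    [[-0.014, 0, 0], [0, 0.26, 0]],
    [[-0.009, 0, 0], [0, 0.26, 0]],
    [[-0.006, 0, 0], [0, 0.26, 0]],
    [[-0.004, 0, 0], [0, 0.26, 0]],
    [[-0.004, 0, 0], [0, 0.26, 0]]
  ]
}}

```text
clock: 29.4
ee_pos: [0.5852, 0.0542, 0.0311]
ee_rot: [-0.091, -0.701, 0.702, -0.092]
wrist_force: [-0.2, 0.3, -0.5]
grip_width: -0.001
finger_force: 0.0
```

{"api": "play_rows", "payload": {
  "series": [
    [[0.001, 0, 0.0003], [0, 0, 0]],
    [[0.002, 0, 0.0005], [0, 0, 0]],
    [[0.003, 0, 0.0008], [0, 0, 0]],
    [[0.003, 0, 0.0008], [0, 0, 0]]
  ]
}}

```text
clock: 29.8
ee_pos: [0.585, 0.052, 0.0308]
ee_rot: [0.092, 0.701, -0.701, 0.092]
wrist_force: [0.1, 0.8, 0.0]
grip_width: 0.004
finger_force: 0.1
```

{"api": "play_rows", "payload": {
  "series": [
    [[0.001, 0, 0.0003], [0, 0, 0]],
    [[0.002, 0, 0.0005], [0, 0, 0]],
    [[0.003, 0, 0.0008], [0, 0, 0]],
    [[0.003, 0, 0.0008], [0, 0, 0]]
  ]
}}

```text
clock: 30.2
ee_pos: [0.5852, 0.0508, 0.0308]
ee_rot: [0.09, 0.701, -0.701, 0.091]
wrist_force: [-3.2, 9.0, 1.6]
grip_width: 0.0
finger_force: 4.1
```

{"api": "play_rows", "payload": {
  "series": [
    [[0.001, 0, 0.0003], [0, 0, 0]],
    [[0.002, 0, 0.0005], [0, 0, 0]],
    [[0.003, 0, 0.0008], [0, 0, 0]],
    [[0.003, 0, 0.0008], [0, 0, 0]]
  ]
}}

```text
clock: 30.6
ee_pos: [0.5853, 0.0505, 0.0308]
ee_rot: [0.088, 0.702, -0.701, 0.09]
wrist_force: [-8.0, 19.6, 4.4]
grip_width: 0.001
finger_force: 9.3
```

The tip-only push stops firmly at a front face y≈0.043, which is the board's edge, so the tray is home. Now I'll retreat.

{"api": "play_rows", "payload": {
  "series": [
    [[-0.02, 0, 0], [0, 0, 0]],
    [[-0.05, 0, 0], [0, 0, 0]],
    [[-0.08, 0, -0.02], [0, 0, 0]],
    [[-0.08, 0, -0.06], [0, 0, 0]],
    [[-0.08, 0, -0.1], [0, 0, 0]],
    [[-0.08, 0, -0.14], [0, 0, 0]],
    [[-0.08, 0, -0.16], [0, 0, 0]],
    [[-0.08, 0, -0.16], [0, 0, 0]]
  ]
}}

```text
clock: 31.4
ee_pos: [0.5867, 0.1657, 0.1681]
ee_rot: [0.089, 0.701, -0.701, 0.093]
wrist_force: [0.6, -0.8, -0.2]
grip_width: 0.0
finger_force: 0.0
```

```bash
python3 - <<'E'
from h import *
o=readout.observe();print(o['clock'],o['ee_pos'],o['wrist_force'])
for n,f,bx in(('scene','a.png',dict(loaf=(115,260,60,65),jar=(200,292,32,38),dish=(422,165,90,65))),('side','b.png',dict(loaf=(355,345,80,75),jar=(395,288,35,42)))):
    s=snap(n,'z_'+n+'.png')[:,:,::-1];a=cv2.imread('pics/'+f)
    for k,(x,y,w,h) in bx.items():
        (dx,dy),r=cv2.phaseCorrelate(cv2.cvtColor(a[y:y+h,x:x+w],6).astype(np.float32),cv2.cvtColor(np.ascontiguousarray(s[y:y+h,x:x+w]),6).astype(np.float32));print(n,k,round(dx,2),round(dy,2),round(r,2))
    # region beyond open end: table grey expected, saturation check
    P=proj(n,[[x,y,0.0] for x in np.linspace(.47,.70,12) for y in (.065,.09,.12,.16)]).astype(int)
    hs=cv2.cvtColor(s,cv2.COLOR_BGR2HSV);print(n,'sat',[int(hs[v,u,1]) for u,v in P])
    Q=[[x,y,.103] for x in np.linspace(.475,.70,60) for y in np.linspace(-.13,.045,60)]
    q=proj(n,Q).astype(int);print('board sat<112 frac',np.mean([hs[v,u,1]<112 for u,v in q]))
E
```

```text
31.4 [0.58667675 0.16567766 0.16810826] [ 0.64804717 -0.80306742 -0.24082355]
scene loaf -0.05 -0.05 1.02
scene jar -0.1 -0.01 1.03
scene dish 0.02 -0.06 1.03
scene sat [35, 26, 26, 22, 32, 24, 23, 24, 32, 26, 26, 24, 35, 28, 24, 24, 35, 24, 24, 26, 34, 26, 24, 21, 29, 24, 24, 24, 26, 26, 26, 23, 27, 26, 24, 24, 29, 24, 24, 26, 30, 26, 24, 22, 24, 26, 24, 23]
board sat<112 frac 0.051111111111111114
side loaf -0.03 0.5 1.08
side jar -0.02 0.53 1.03
side sat [150, 49, 16, 22, 128, 122, 22, 20, 127, 123, 16, 19, 124, 124, 16, 21, 122, 118, 18, 20, 124, 130, 16, 19, 120, 125, 18, 18, 133, 129, 16, 22, 118, 122, 17, 19, 128, 125, 21, 19, 121, 130, 14, 20, 125, 124, 21, 22]
board sat<112 frac 0.1388888888888889
```

Beyond the open end only bare table shows. The loaf, jar and dish have not shifted. Handing in.

```bash
python3 -c "
from plant import job
print(job.sign_off())"
```

```text
the job is handed in; nothing more can be done
None
```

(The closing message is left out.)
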